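Close up the lampworker's bead case

TASK

Close up the open bead case: first fold the upright cover flap of the bead box down flat onto the box, then swing the case lid over and press it fully shut, easing it down without slamming it. Push gently, with the fingertips or the outside of the fingers only; do not grip the flap or the lid. Leave the tools in the case, the jar of glass rods and the graphite mould block where they are, and finish clear of everything.

Things in the scene. Friction and masses are not known exactly. Their poses are not given: they have to be found in the camera images.
- case: Aluminium tool case, fixed on the bench, open on top: 190 (x) by 300 (y) by 62 mm high, walls 4 mm, carrying handle on its front (-x). Origin: centre of its underside, on the bench. Its x points from its front to the lid hinge at the back, y to its left, z up. It holds two inserts side by side (either way round), bead box and tool bed, each centred 72.5 mm left or right of its centre.
- lid_angle (a joint): Angle of the case lid about its hinge on the case's top back edge (along the case's y): 0 = shut, 1.57 = upright, grows as it opens, stop at 1.95. Starts at 1.62 to 1.85, leaning a little backward. The hinge is stiff: the lid (about 0.4 kg) stays where it is left and must be pushed all the way; 5 N near its free edge is enough.
- lid: The lid: shallow aluminium tray upside down, 190 mm from hinge to free edge, 300 wide, 22 deep. Origin: middle of the hinge line (62.5 mm above the bench, 95 behind the case's centre). Axes turn with it: -x runs from hinge to free edge, y along the hinge, z out of the outer face, which lies at z = +22 mm (shut: level, 84.5 mm above the bench). A thumb lip stands 8 mm out of the free edge.
- lid_edge (a point): Middle of the lid's free edge, on its outer face (190 mm from the hinge line).
- bead_box: Black insert box, 174 (x) by 142 (y) by 45 mm high, with compartments of glass beads, fixed in the case on its 4 mm floor; axes parallel to the case's. Origin: centre of its underside (4 mm above the bench).
- flap_angle (a joint): Angle of the bead box's cover flap about its hinge on the box's top left (+y) edge (along the case's x): 0 = flat on the box, 1.57 = upright, grows as it opens, stop at 1.9. Starts at 1.35 to 1.75. A little stiff: the flap stays where it is left and must be pressed all the way down; 2 N near its free edge is enough.
- flap: The flap: steel sheet 160 mm along the hinge, 136 mm hinge to free edge, 3 mm thick. Origin: middle of the hinge line (50 mm above the bench, 68 mm left of the box's centre). Axes turn with it: -y runs from hinge to free edge, z out of its upper face, which faces left (+y) while it stands. Folded, that face is 53 mm above the bench, 9 below the case's rim; a lip on its free edge is 6 mm higher.
- flap_edge (a point): Middle of the flap's free edge, on its upper (outer) face (136 mm from the hinge line).
- tool_bed: Grey foam insert in the other half of the case, 174 by 142 mm, 44 mm high, with two troughs for tools; fixed in the case. Origin: centre of its underside.
- paddle: Loose graphite paddle with a turned wooden handle, 155 mm long along its x, 48 mm wide, 22 mm high, lying in a trough of the tool bed, handle to the front, its top 48 mm above the bench. Bystander. Origin: underside, mid-length.
- shaper: Loose graphite bar shaper with a wooden handle, 147 mm long, 22 mm wide and high, lying in the other trough, its top 48 mm above the bench. Bystander. Origin: underside, mid-length.
- jar: Loose glass jar, 80 mm across, 100 mm high, with glass rods standing in it to about 185 mm above the bench and up to 45 mm from its axis, standing to the left of the case. Bystander. Origin: centre of its underside.
- mould: Loose graphite mould block with round hollows, 110 by 85 by 30 mm, lying to the right of the case. Bystander. Origin: centre of its underside.

How it is judged:
By the outcome, as a careful person would: the job done as asked, in the order asked, and still so for the second after the job is handed in, with the robot touching nothing.
It also fails if it takes over 58 s, if anything falls off the work surface, if the arm or the gripper's body presses on something with over 40 N, if the wrist force passes 120 N, or if a joint passes its speed limit or range.

ROBOT

A 6-joint arm with a two-finger parallel gripper is mounted at the origin on the work surface. World frame = base frame: x ahead of the robot, y to its left, z up, the work surface at z = 0. Lengths are in m, angles in rad, forces in N, time in s.
With the tool pointing down it reaches from about 0.25 to 0.775 m from the base axis. Payload 4 kg.
Tool frame: the origin (TCP) lies at the very end of the fingers, on their centre line; the grasp point (between the pads) lies 19 mm behind it (bot.tcp_to_grasp is the distance from the TCP to the grasp point, in m); x points along the fingers, y is the direction in which the jaws open and shut, and the axes are right-handed (so a half turn about x gives the same grasp; the last joint's range is limited). The gripper opens to 85 mm and grips with 20 to 120 N. Pads are 22 mm wide; open, the fingers measure 114 mm over their backs; the gripper's body (76 mm by 85 mm) begins 54 mm behind the grasp point. The pads swing forward as they close: fully open they stand 13 mm farther back than shut.
Start: joints at [-1.409, 0.087, 1.371, -0, 1.684, -0.103], TCP at [0.144, -0.531, 0.231] pointing down, gripper open.
Joint ranges: [-3.1, 3.1], [-0.76, 2.03], [0.27, 2.55], [-1.08, 4.22], [0.17, 2.65], [-2.57, 2.57]. Speed limits (rad/s): [2.79, 2.79, 3.14, 3.14, 3.14, 3.14].

INTERFACE

Orientations are given as a unit quaternion [x, y, z, w].
In Python, from rig import bot gives the robot as it stands.
- The arm moves only by the shell command python3 -m handwheel 'ROWS' [FORCE]. ROWS is a JSON object of lists of equal length, an entry for each row: "fingers": the closure, from -1 (fully open) to 1 (shut); "xyz": the shift along the tool's x, y, z in m, a list of three; "dr": the turn, a rotation vector about the tool's x, y, z in degrees, a list of three. In form: {"fingers": [fingers, ...], "xyz": [[dx, dy, dz], ...], "dr": [[wx, wy, wz], ...]}. A call has exactly 5 rows; each row shifts and turns the commanded pose from where the row before left it, along the tool's axes as they then stand; what a row does not reach is not made up. A row lasts 1/12 s, in which the tool goes at most 41.7 mm and 7.16 degrees, less where a joint would pass 70% of its speed; a pose out of reach is approached as far as the arm can. A call with a gripper value outside its range is refused whole. The fingers move at their own pace and stop on an object; FORCE is the grip in N (left out, the last holds). Time passes only in rows, so rows that do not move let the fingers close, or fill a call up. It gives the time, the measured TCP pose, the force and the opening at its end, in the units of the state.
- bot.state(): the state, without advancing time (a new reading comes with each control period).
- bot.camera(name): name is "scene" or "top" or "wrist"; returns the picture (384x512x3 uint8, red, green, blue); there is no depth.
- bot.get_calibration(name): a dict with "fovy" (degrees; the focal length in pixels is half the picture's height over the tangent of half this angle, whatever the lens; pixels are square), "cx", "cy" (the principal point, pixels), "k1" (the pictures are not rectified: a ray, as slopes to the right and down, at radius r is drawn at 1 + k1 r^2 times it, then the intrinsics apply), "rvec" (rotation vector, rad) and "tvec" (3), from world to camera coordinates, as OpenCV has them. Camera axes: x right, y down, z forward; pixel columns grow to the right and rows downward; lengths in m; the calibration is good to about 2 mm. A picture is of the moment at which its call begins: read the wrist's pose just before it. get_calibration takes no time and is no camera call; for the wrist camera it gives the pose at the moment of the call.
- bot.job_done(): hands the job in, once; it reports no verdict.
The state is a dict: "t": time; "qpos": joint angles; "qvel": joint speeds; "effort": joint torques, N m; "ee_pos": TCP position; "tool_rot": TCP orientation; "ft_force": force on the tool from outside, world axes, zero at the start; "torque": the same for the moment, N m; "width": opening from 0.0 (shut) to 1.0 (fully open).
Only numpy, scipy, OpenCV 4.12 (cv2) and the standard library are available. Lean on these libraries where they do the work, as an engineer would, in place of code of your own. Each camera call takes 0.05 s, during which the arm holds its last target.

## Working session

There is one attempt and no reset: what is moved stays moved. The work goes in short steps, Python scripts to look and compute and a shell command to move; the robot and the scene stay as the last step left them, time stands still between calls to the robot, and variables do not carry over. Pictures are saved under pics/ and viewed, and the job is handed in when it is done.

```bash
ls; mkdir -p pics
python3 - <<'E'
from rig import bot
import cv2
print(bot.state())
for n in ["scene","top","wrist"]:
    print(n,bot.get_calibration(n))
    cv2.imwrite(f"pics/{n}0.png",bot.camera(n)[:,:,::-1])
E
```

```text
pics
{'t': 0.0, 'qpos': array([-1.40911100e+00,  8.79911912e-02,  1.37232211e+00,  7.16008958e-06,
        1.68354257e+00, -1.03154150e-01]), 'qvel': array([-1.01598119e-05,  2.28284921e-04, -1.54326178e-03,  9.64923981e-05,
        1.13442109e-04, -1.32692359e-04]), 'effort': array([-1.51772856e-03, -3.51859653e+01, -3.13279867e+01, -4.75869620e-04,
        1.06474059e-02,  1.12880738e-05]), 'ee_pos': array([ 0.14385312, -0.53033696,  0.23008489]), 'tool_rot': array([-0.7008949 , -0.09416161,  0.70093669, -0.09256181]), 'ft_force': array([-0.61362453,  0.44350868, -0.80403537]), 'torque': array([ 0.03129742,  0.01227785, -0.00088535]), 'width': 1.0018265993366904}
scene {'fovy': 49.598868180636934, 'cx': 256.49240950189625, 'cy': 195.03410176360526, 'k1': -0.13606818022312042, 'rvec': array([ 2.3799452 ,  0.36210411, -0.14563913]), 'tvec': array([-0.57595906, -0.0030468 ,  1.46712866])}
top {'fovy': 49.949508598123, 'cx': 261.00337458567213, 'cy': 185.39395128162175, 'k1': 0.016996455540255178, 'rvec': array([ 2.17509991, -2.03210462,  0.22588716]), 'tvec': array([0.05171176, 0.59928686, 1.12358826])}
wrist {'fovy': 63.25499125538498, 'cx': 252.96095438764888, 'cy': 192.95214266945464, 'k1': -0.013398524154453735, 'rvec': array([-2.28783007,  1.74869666,  0.27997752]), 'tvec': array([-0.549352  , -0.04150009,  0.38061771])}
```

View pics/scene0.png

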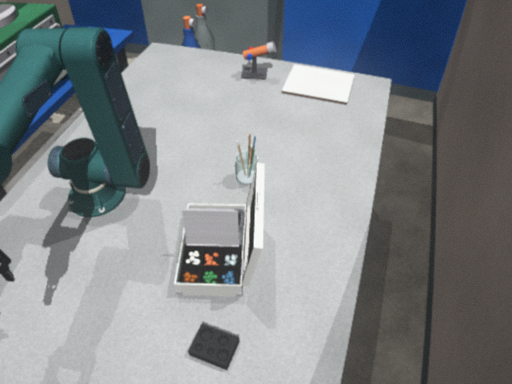

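View pics/top0.png

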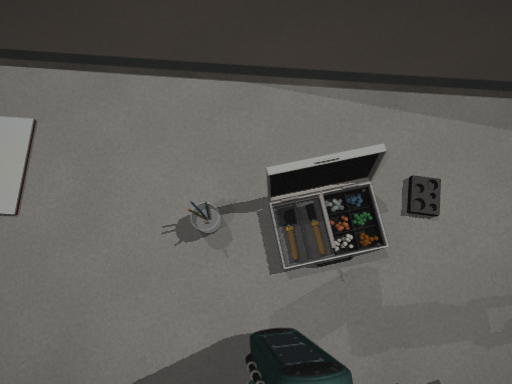

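View pics/wrist0.png

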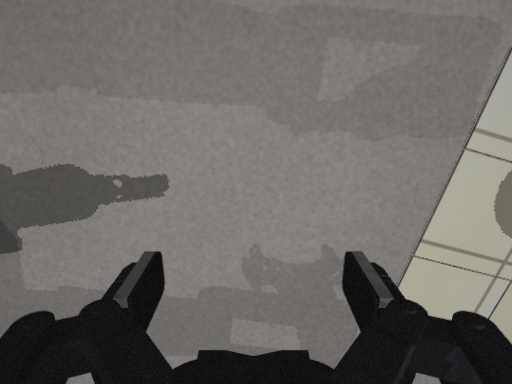

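The scene view shows the open case around (215,250) with the flap standing at (212,225) and the lid at (258,205). In the top view the case spans (270-385, 145-268), with the bead box on the right, tools on the left, the jar at (206,218) and the mould at (424,196). I'll enlarge both for corner picking.

Run:
```python
import cv2
a=cv2.imread("pics/top0.png")[130:290,250:450]
cv2.imwrite("pics/topz.png",cv2.resize(a,None,fx=3.9,fy=3.7,interpolation=cv2.INTER_CUBIC))
a=cv2.imread("pics/scene0.png")[150:310,160:300]
cv2.imwrite("pics/scenez.png",cv2.resize(a,None,fx=3.7,fy=3.7,interpolation=cv2.INTER_CUBIC))
```

```text
(no output)
```

View pics/topz.png

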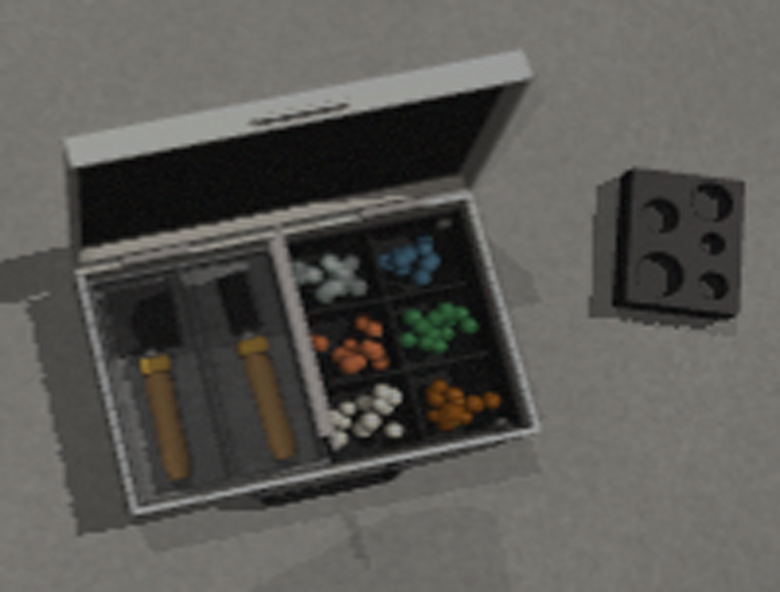

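View pics/scenez.png

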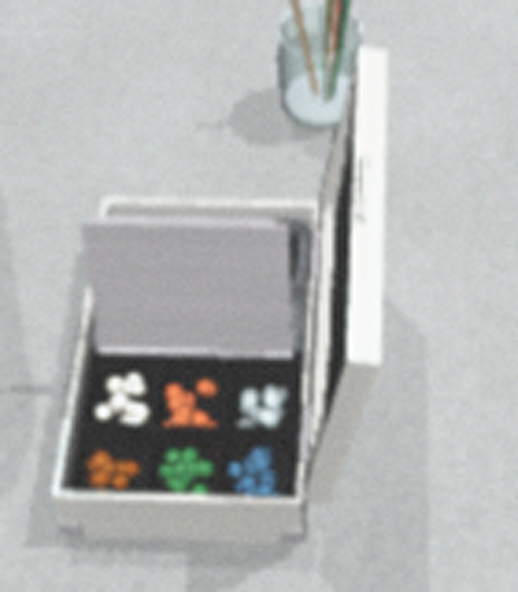

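```bash
cat > h.py <<'E'
import numpy as np,cv2
from rig import bot
from scipy.spatial.transform import Rotation as R
def cam(n):
    c=bot.get_calibration(n); f=192/np.tan(np.radians(c['fovy']/2))
    return f,c['cx'],c['cy'],c['k1'],R.from_rotvec(c['rvec']).as_matrix(),np.array(c['tvec'])
def ray(n,u,v,C=None):
    f,cx,cy,k1,M,t=C or cam(n)
    d=np.array([(u-cx)/f,(v-cy)/f]); s=d.copy()
    for _ in range(20): s=d/(1+k1*(s@s))
    return -M.T@t, M.T@np.array([s[0],s[1],1])
def onz(n,u,v,z,C=None):
    o,d=ray(n,u,v,C); return o+d*(z-o[2])/d[2]
def onplane(n,u,v,p,nn,C=None):
    o,d=ray(n,u,v,C); return o+d*((p-o)@nn)/(d@nn)
def tri(r1,r2):
    A=[];b=[]
    M=np.zeros((3,3));v=np.zeros(3)
    for o,d in (r1,r2):
        d=d/np.linalg.norm(d);P=np.eye(3)-np.outer(d,d);M+=P;v+=P@o
    x=np.linalg.solve(M,v); return x,[np.linalg.norm(np.cross(x-o,d/np.linalg.norm(d))) for o,d in (r1,r2)]
def proj(n,X,C=None):
    f,cx,cy,k1,M,t=C or cam(n)
    p=M@np.array(X)+t; s=p[:2]/p[2]; s=s*(1+k1*(s@s)); return f*s[0]+cx,f*s[1]+cy
E
python3 - <<'E'
from h import *
np.set_printoptions(precision=4,suppress=True)
T=lambda u,v:(250+u/3.9-.4,130+v/3.7-.4)
S=lambda u,v:(160+u/3.7-.4,150+v/3.7-.4)
pt=[(135,512),(538,430),(470,195),(78,270)]
ps=[(103,200),(55,497),(302,500),(315,203)]
for a,b,l in zip(pt,ps,["FL","FR","BR","BL"]):
    print(l,onz("top",*T(*a),.062)[:2],onz("scene",*S(*b),.062)[:2],tri(ray("top",*T(*a)),ray("scene",*S(*b))))
# mould, jar
print("lid", [tri(ray("top",*T(*a)),ray("scene",*S(*b))) for a,b in [((68,145),(360,48)),((525,52),(350,362))]])
print("jar",onz("top",206,219,.1), "mould",onz("top",*T(685,240),.03))
E
```

```text
FL [0.3659 0.0124] [0.3644 0.0093] (array([0.3647, 0.0115, 0.06  ]), [np.float64(0.0014553183481864223), np.float64(0.0014553183481862684)])
FR [ 0.4465 -0.2728] [ 0.4497 -0.2775] (array([ 0.4472, -0.2746,  0.0559]), [np.float64(0.0001385834654616291), np.float64(0.0001385834654616893)])
BR [ 0.6259 -0.2224] [ 0.629  -0.2229] (array([ 0.6275, -0.2224,  0.0598]), [np.float64(0.0012336919084063513), np.float64(0.001233691908406304)])
BL [0.5465 0.0643] [0.5445 0.0615] (array([0.5454, 0.0636, 0.0607]), [np.float64(0.0015504963234652504), np.float64(0.0015504963234651136)])
lid [(array([0.5894, 0.0748, 0.2516]), [np.float64(0.007037601671084397), np.float64(0.007037601671084453)]), (array([ 0.6732, -0.2115,  0.2491]), [np.float64(0.008178694583390867), np.float64(0.00817869458339093)])]
jar [0.4821 0.2362 0.1   ] mould [ 0.608  -0.3932  0.03  ]
```

```bash
cat >> h.py <<'E'
np.set_printoptions(precision=4,suppress=True)
yaw=np.radians(16.0); C0=np.array([.4963,-.1055,0]); ex=np.array([np.cos(yaw),np.sin(yaw),0]); ey=np.array([-np.sin(yaw),np.cos(yaw),0]); ez=np.array([0,0,1.])
CM=np.stack([ex,ey,ez]) # rows: world->case
def w2c(p): return CM@(np.array(p)-C0)
def c2w(p): return C0+CM.T@np.array(p)
def report():
    s=bot.state(); M=R.from_quat(s['tool_rot']).as_matrix()
    print('t %.2f'%s['t'],'tcp',s['ee_pos'],'case',w2c(s['ee_pos']),'F case',CM@s['ft_force'],'w %.2f'%s['width'],'q',s['qpos'])
    print('tool axes in case (cols)\n',CM@M)
    return s,M
def delta(target_case):
    s=bot.state(); M=R.from_quat(s['tool_rot']).as_matrix()
    print('tool-frame shift mm',1000*M.T@(c2w(target_case)-s['ee_pos']))
E
python3 - <<'E'
from h import *
s,M=report()
c=cam("wrist"); o=-c[4].T@c[5]; print("cam in tool",M.T@(o-s['ee_pos']))
S=lambda u,v:(160+u/3.7-.4,150+v/3.7-.4)
T=lambda u,v:(250+u/3.9-.4,130+v/3.7-.4)
for (u,v),xx in [((83,228),-.08),((290,232),.08)]:
    p=w2c(onplane("scene",*S(u,v),c2w([xx,0,0]),ex)); print("flap edge",p,np.arctan2(p[2]-.05,-(p[1]+.0045)), np.hypot(p[2]-.05,p[1]+.0045))
for th in (1.35,1.45,1.55,1.65,1.75):
  for xx in(-.08,.08):
    for r,zz in((.136,0.003),(0.136,0),(.0,0)):
      q=[xx,-.0045-r*np.cos(th)+zz*np.sin(th),.05+r*np.sin(th)+zz*np.cos(th)]
      t=proj("top",c2w(q)); z=proj("scene",c2w(q))
      print(th,xx,r,zz,"top",[(t[0]+.4-250)*3.9,(t[1]+.4-130)*3.7],"scene",[(z[0]+.4-160)*3.7,(z[1]+.4-150)*3.7])
E
```

```text
t 0.15 tcp [ 0.1439 -0.5305  0.2304] case [-0.4559 -0.3113  0.2304] F case [ 0.5665 -0.5804 -0.0929] w 1.00 q [-1.4091  0.0878  1.3719  0.      1.6836 -0.1031]
tool axes in case (cols)
 [[ 0.0002 -0.0145 -0.9999]
 [ 0.0017 -0.9999  0.0145]
 [-1.     -0.0017 -0.0002]]
cam in tool [-0.1434  0.0003 -0.0786]
flap edge [-0.08    0.0227  0.171 ] 1.7921114234729605 0.12406797726721543
flap edge [0.08   0.0344 0.1566] 1.920952629125241 0.11347456666587658
1.35 -0.08 0.136 0.003 top [np.float64(415.5220095639669), np.float64(432.5364981190326)] scene [np.float64(70.45154208059844), np.float64(272.6921581939926)]
1.35 -0.08 0.136 0 top [np.float64(419.69110922031416), np.float64(431.69626452731734)] scene [np.float64(70.00252400369756), np.float64(276.3113601281924)]
1.35 -0.08 0.0 0 top [np.float64(337.379933313301), np.float64(452.40220176995666)] scene [np.float64(98.6335096563284), np.float64(347.93473986065044)]
1.35 0.08 0.136 0.003 top [np.float64(353.004283088136), np.float64(207.12646444311363)] scene [np.float64(283.8963409537354), np.float64(276.73965154941266)]
1.35 0.08 0.136 0 to
[... 3338 characters left out ...]
3241617)] scene [np.float64(80.17038079159916), np.float64(220.25983259695946)]
1.75 -0.08 0.0 0 top [np.float64(337.379933313301), np.float64(452.40220176995666)] scene [np.float64(98.6335096563284), np.float64(347.93473986065044)]
1.75 0.08 0.136 0.003 top [np.float64(273.9521533568721), np.float64(222.95963824641916)] scene [np.float64(287.87992794528896), np.float64(221.32742227678955)]
1.75 0.08 0.136 0 top [np.float64(278.3943932062396), np.float64(221.93666854498537)] scene [np.float64(287.6414361214758), np.float64(223.8175047485319)]
1.75 0.08 0.0 0 top [np.float64(283.83082702630924), np.float64(250.720476659091)] scene [np.float64(292.3311279971717), np.float64(352.0141093287554)]
```

The flap is at about 1.7 rad and the lid at about 1.70 rad. The tool axes are already aligned with the case (tool y = -case y, tool z = -case x). I'll close the fingers and move above the tool bed.

```bash
python3 -m handwheel '{"fingers":[1,1,1,1,1],"xyz":[[-0.014,-0.022,-0.0255],[-0.014,-0.022,-0.0255],[-0.014,-0.022,-0.0255],[-0.014,-0.022,-0.0255],[-0.014,-0.022,-0.0255]],"dr":[[0,0,0],[0,0,0],[0,0,0],[0,0,0],[0,0,0]]}' 20
python3 -m handwheel '{"fingers":[1,1,1,1,1],"xyz":[[0,-0.022,-0.0255],[0,-0.022,-0.0255],[0,-0.022,-0.0255],[0,-0.022,-0.0255],[0,-0.022,-0.0255]],"dr":[[0,0,0],[0,0,0],[0,0,0],[0,0,0],[0,0,0]]}'
python3 - <<'E'
from h import *
report(); delta([-.045,.055,.30])
E
```

```text
t: 0.57
ee_pos: [0.2387, -0.3898, 0.3015]
tool_rot: [-0.701, -0.093, 0.701, -0.093]
ft_force: [0.9, -0.1, -0.0]
width: 0.3
t: 0.98
ee_pos: [0.3329, -0.2502, 0.3011]
tool_rot: [0.701, 0.093, -0.701, 0.093]
ft_force: [0.7, -0.5, -0.3]
width: -0.002
t 0.98 tcp [ 0.3329 -0.2502  0.3011] case [-0.1969 -0.094   0.3011] F case [ 0.5127 -0.6764 -0.3012] w -0.00 q [-0.7807 -0.2157  1.5195 -0.      1.8377  0.5256]
tool axes in case (cols)
 [[ 0.     -0.0148 -0.9999]
 [-0.0001 -0.9999  0.0148]
 [-1.      0.0001 -0.    ]]
tool-frame shift mm [   1.1378 -151.2724 -149.6915]
```

```bash
python3 -m handwheel '{"fingers":[1,1,1,1,1],"xyz":[[0,-0.025,-0.025],[0,-0.025,-0.025],[0,-0.025,-0.025],[0,-0.025,-0.025],[0,-0.025,-0.025]],"dr":[[0,0,0],[0,0,0],[0,0,0],[0,0,0],[0,0,0]]}'
python3 -m handwheel '{"fingers":[1,1,1,1,1],"xyz":[[0,-0.025,-0.025],[0,0,0],[0,0,0],[0,0,0],[0,0,0]],"dr":[[0,0,0],[0,0,0],[0,0,0],[0,0,0],[0,0,0]]}'
python3 - <<'E'
from h import *
report(); delta([-.045,.055,.15])
for n in ["scene","top","wrist"]:
    cv2.imwrite(f"pics/{n}1.png",bot.camera(n)[:,:,::-1])
E
```

```text
t: 1.4
ee_pos: [0.4208, -0.0967, 0.3011]
tool_rot: [-0.701, -0.093, 0.701, -0.093]
ft_force: [0.7, -1.2, 0.1]
width: 0.004
t: 1.82
ee_pos: [0.4376, -0.0687, 0.3012]
tool_rot: [-0.701, -0.093, 0.701, -0.093]
ft_force: [-0.6, -0.4, -0.4]
width: -0.001
t 1.82 tcp [ 0.4376 -0.0687  0.3012] case [-0.0463  0.0516  0.3012] F case [-0.6745 -0.2553 -0.3826] w -0.00 q [-0.2834 -0.1556  1.4691 -0.0006  1.8284  1.0241]
tool axes in case (cols)
 [[-0.0006 -0.0161 -0.9999]
 [-0.0003 -0.9999  0.0161]
 [-1.      0.0003  0.0006]]
tool-frame shift mm [151.168   -3.4973  -1.352 ]
```

View pics/scene1.png

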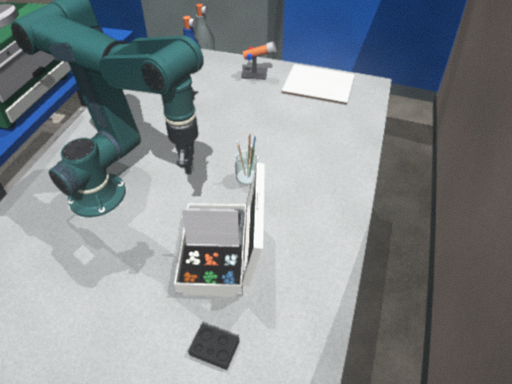

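View pics/wrist1.png

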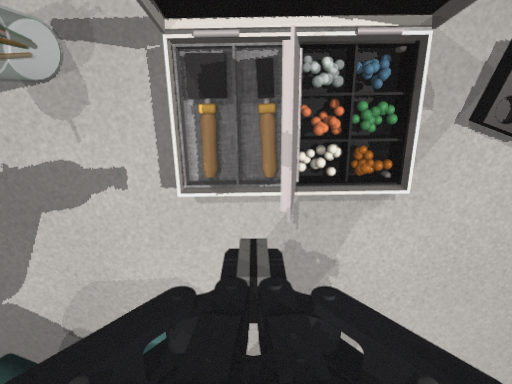

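Wrist view: the flap's edge strip runs from (296,28) to (286,208), the tools lie on the left, and the shut fingertips are at (253,240). I'll check the case frame against this view.

Run:
```python
from h import *
for n,p,z in [("FL",(180,196),.062),("FR",(412,193),.062),("BR",(431,27),.062),("BL",(164,36),.062),("flapF-l",(280,209),.186),("flapF-r",(292,209),.186),("flapB-l",(281,28),.186),("flapB-r",(301,28),.186),("tip",(253,240),.3012),("jar",(28,48),.1)]:
    print(n,w2c(onz("wrist",*p,z)))
```

```text
FL [-0.095   0.1464  0.062 ]
FR [-0.0959 -0.1543  0.062 ]
BR [ 0.0977 -0.1487  0.062 ]
BL [0.093  0.1478 0.062 ]
flapF-l [-0.0674  0.0274  0.186 ]
flapF-r [-0.0676  0.0167  0.186 ]
flapB-l [0.0772 0.0281 0.186 ]
flapB-r [0.077  0.0131 0.186 ]
tip [-0.0397  0.051   0.3012]
jar [0.079  0.2782 0.1   ]
```

```bash
python3 -m handwheel '{"fingers":[1,1,1,1,1],"xyz":[[0.027,-0.001,0],[0.027,-0.001,0],[0.027,-0.001,0],[0.027,-0.001,0],[0.027,-0.001,0]],"dr":[[0,0,0],[0,0,0],[0,0,0],[0,0,0],[0,0,0]]}'
python3 - <<'E'
from h import *
report(); r=.112;w=.0145
p=None
for th in list(np.arange(1.75,0,-.125))+[0]:
    q=np.array([-.0045-r*np.cos(th)+.003*np.sin(th)+w,.05+r*np.sin(th)+.003*np.cos(th)])
    print(round(th,3),q*1000, None if p is None else (q-p)*1000); p=q
cv2.imwrite(f"pics/wrist2.png",bot.camera("wrist")[:,:,::-1])
E
```

```text
t: 2.38
ee_pos: [0.4363, -0.0638, 0.1653]
tool_rot: [0.701, 0.093, -0.701, 0.093]
ft_force: [0.4, 0.3, -0.7]
width: 0.004
t 2.38 tcp [ 0.4363 -0.0638  0.1653] case [-0.0461  0.0566  0.1653] F case [ 0.4359  0.2193 -0.7132] w 0.00 q [-0.2738 -0.1371  1.7211 -0.0001  1.5568  1.0342]
tool axes in case (cols)
 [[ 0.0006 -0.0164 -0.9999]
 [-0.0005 -0.9999  0.0164]
 [-1.      0.0005 -0.0007]]
1.75 [ 32.9155 159.6717] None
1.625 [ 19.0634 161.673 ] [-13.8521   2.0013]
1.5 [  5.0699 161.9317] [-13.9935   0.2587]
1.375 [ -8.8467 160.4437] [-13.9166  -1.488 ]
1.25 [-22.4692 157.2322] [-13.6225  -3.2114]
1.125 [-35.585  152.3475] [-13.1158  -4.8847]
1.0 [-47.9894 145.8657] [-12.4045  -6.4818]
0.875 [-59.489  137.8879] [-11.4996  -7.9778]
0.75 [-69.9042 128.5386] [-10.4152  -9.3493]
0.625 [-79.0726 117.9638] [ -9.1683 -10.5748]
0.5 [-86.851  106.3284] [ -7.7784 -11.6354]
0.375 [-93.118  93.814] [ -6.2671 -12.5144]
0.25 [-97.776  80.616] [ -4.6579 -13.1981]
0.125 [-100.7521   66.9402] [ -2.9761 -13.6758]
0 [-102.   53.] [ -1.2479 -13.9402]
```

View pics/wrist2.png

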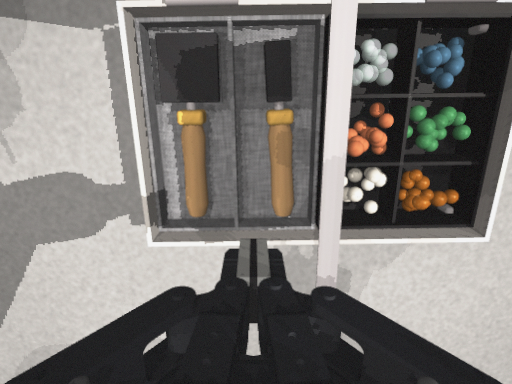

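```bash
python3 -m handwheel '{"fingers":[1,1,1,1,1],"xyz":[[-0.0006,0.007,0],[-0.0006,0.007,0],[-0.0006,0.007,0],[-0.0006,0.007,0],[-0.0006,0.007,0]],"dr":[[0,0,0],[0,0,0],[0,0,0],[0,0,0],[0,0,0]]}'
python3 - <<'E'
from h import *
report()
cv2.imwrite(f"pics/wrist3.png",bot.camera("wrist")[:,:,::-1])
r=.118;w=.0145
p=None
for th in list(np.arange(1.6,0,-.1))+[0]:
    q=np.array([-.0045-r*np.cos(th)+.003*np.sin(th)+w,.05+r*np.sin(th)+.003*np.cos(th)])
    print(round(th,3),q*1000, None if p is None else (q-p)*1000); p=q
E
```

```text
t: 2.85
ee_pos: [0.4472, -0.0981, 0.1716]
tool_rot: [0.702, 0.093, -0.7, 0.094]
ft_force: [-0.1, 1.4, -0.3]
width: 0.006
t 2.85 tcp [ 0.4472 -0.0981  0.1716] case [-0.0451  0.0207  0.1716] F case [ 0.3038  1.414  -0.292 ] w 0.01 q [-0.3399 -0.1034  1.6785  0.0002  1.5624  0.9667]
tool axes in case (cols)
 [[ 0.0034 -0.0151 -0.9999]
 [-0.0022 -0.9999  0.0151]
 [-1.      0.0022 -0.0035]]
1.6 [ 16.4443 167.8621] None
1.5 [  4.6455 167.9166] [-11.7988   0.0545]
1.4 [ -7.0998 166.793 ] [-11.7453  -1.1237]
1.3 [-18.6742 164.5024] [-11.5744  -2.2906]
1.2 [-29.9621 161.0677] [-11.2879  -3.4347]
1.1 [-40.8507 156.5233] [-10.8886  -4.5444]
1.0 [-51.2313 150.9145] [-10.3805  -5.6088]
0.9 [-61.     144.2974] [-9.7687 -6.6171]
0.8 [-70.0593 136.7381] [-9.0593 -7.5593]
0.7 [-78.3187 128.3122] [-8.2594 -8.4259]
0.6 [-85.6957 119.1038] [-7.377  -9.2084]
0.5 [-92.1165 109.205 ] [-6.4208 -9.8989]
0.4 [-97.5169  98.7145] [ -5.4005 -10.4904]
0.3 [-101.8431   87.7374] [ -4.3262 -10.9772]
0.2 [-105.0518   76.3832] [ -3.2087 -11.3542]
0.1 [-107.111    64.7654] [ -2.0591 -11.6178]
0 [-108.   53.] [ -0.889  -11.7654]
```

View pics/wrist3.png

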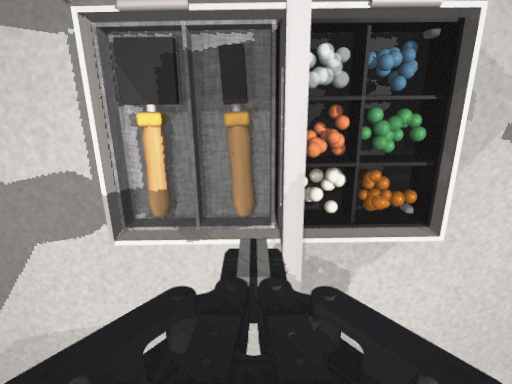

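```bash
python3 -m handwheel '{"fingers":[1,1,1,1,1],"xyz":[[0.001,0.006,0],[0.001,0.006,0],[0.001,0.006,0],[0.001,0.006,0],[0.001,0.006,0]],"dr":[[0,0,0],[0,0,0],[0,0,0],[0,0,0],[0,0,0]]}'
python3 - <<'E'
from h import *
report()
cv2.imwrite(f"pics/wrist4.png",bot.camera("wrist")[:,:,::-1])
E
```

```text
t: 3.32
ee_pos: [0.4538, -0.1262, 0.164]
tool_rot: [-0.701, -0.093, 0.701, -0.093]
ft_force: [-0.7, 0.5, 1.3]
width: 0.002
t 3.32 tcp [ 0.4538 -0.1262  0.164 ] case [-0.0466 -0.0082  0.164 ] F case [-0.4815  0.7082  1.316 ] w 0.00 q [-0.3916 -0.0663  1.6594 -0.0001  1.5488  0.9143]
tool axes in case (cols)
 [[-0.0003 -0.0143 -0.9999]
 [ 0.0001 -0.9999  0.0143]
 [-1.     -0.0001  0.0003]]
```

View pics/wrist4.png

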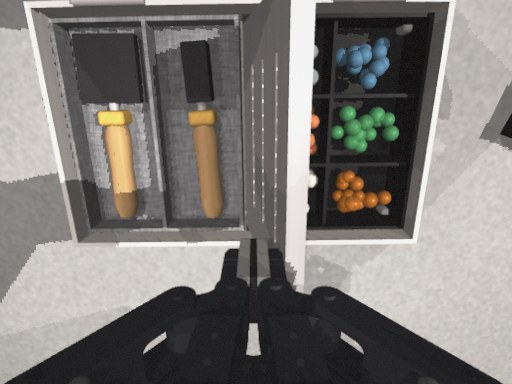

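The flap is moving: its outer face now shows between (248,20) and (285,270). I'll continue along the arc.

```bash
python3 -m handwheel '{"fingers":[1,1,1,1,1],"xyz":[[0.001,0.009,0],[0.0015,0.009,0],[0.0025,0.009,0],[0.003,0.0085,0],[0.0035,0.008,0]],"dr":[[0,0,0],[0,0,0],[0,0,0],[0,0,0],[0,0,0]]}'
python3 - <<'E'
from h import *
report()
E
python3 -m handwheel '{"fingers":[1,1,1,1,1],"xyz":[[0.005,0.008,0],[0.0055,0.0075,0],[0.006,0.007,0],[0.0065,0.0065,0],[0.007,0.006,0]],"dr":[[0,0,0],[0,0,0],[0,0,0],[0,0,0],[0,0,0]]}'
python3 - <<'E'
from h import *
report()
cv2.imwrite(f"pics/wrist5.png",bot.camera("wrist")[:,:,::-1])
E
```

```text
t: 3.78
ee_pos: [0.4653, -0.1686, 0.1524]
tool_rot: [-0.701, -0.093, 0.701, -0.093]
ft_force: [0.1, 0.7, -1.1]
width: -0.002
t 3.78 tcp [ 0.4653 -0.1686  0.1524] case [-0.0472 -0.0521  0.1524] F case [ 0.274   0.6273 -1.052 ] w -0.00 q [-0.4623 -0.0061  1.6246 -0.      1.5232  0.844 ]
tool axes in case (cols)
 [[-0.     -0.0148 -0.9999]
 [ 0.     -0.9999  0.0148]
 [-1.     -0.      0.    ]]
t: 4.2
ee_pos: [0.4745, -0.2023, 0.1223]
tool_rot: [0.701, 0.093, -0.701, 0.093]
ft_force: [-0.7, 0.5, -0.3]
width: -0.001
t 4.20 tcp [ 0.4745 -0.2023  0.1223] case [-0.0476 -0.087   0.1223] F case [-0.5392  0.6754 -0.2886] w -0.00 q [-0.5127  0.0589  1.6194 -0.0002  1.4628  0.7934]
tool axes in case (cols)
 [[ 0.0002 -0.0146 -0.9999]
 [-0.0006 -0.9999  0.0146]
 [-1.      0.0005 -0.0002]]
```

View pics/wrist5.png

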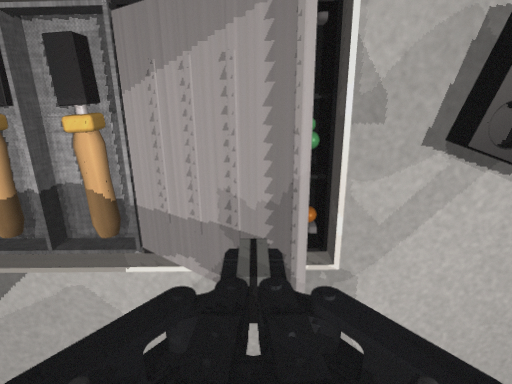

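```bash
python3 -m handwheel '{"fingers":[1,1,1,1,1],"xyz":[[0.009,0.004,0],[0.009,0.003,0],[0.009,0.002,0],[0.009,0.001,0],[0.008,0.001,0]],"dr":[[0,0,0],[0,0,0],[0,0,0],[0,0,0],[0,0,0]]}'
python3 - <<'E'
from h import *
report()
E
python3 -m handwheel '{"fingers":[1,1,1,1,1],"xyz":[[0.004,0,0],[0.004,0,0],[0.003,0,0],[0.003,0,0],[0.002,0,0]],"dr":[[0,0,0],[0,0,0],[0,0,0],[0,0,0],[0,0,0]]}'
python3 - <<'E'
from h import *
report()
cv2.imwrite(f"pics/wrist6.png",bot.camera("wrist")[:,:,::-1])
E
```

```text
t: 4.67
ee_pos: [0.4768, -0.2119, 0.0775]
tool_rot: [-0.701, -0.094, 0.701, -0.093]
ft_force: [0.3, -0.1, 0.7]
width: 0.002
t 4.67 tcp [ 0.4768 -0.2119  0.0775] case [-0.048  -0.0969  0.0775] F case [ 0.2465 -0.1704  0.6565] w 0.00 q [-0.5268  0.1085  1.6595 -0.0001  1.3745  0.7791]
tool axes in case (cols)
 [[-0.0007 -0.0143 -0.9999]
 [ 0.0006 -0.9999  0.0143]
 [-1.     -0.0006  0.0007]]
t: 5.08
ee_pos: [0.4773, -0.212, 0.0628]
tool_rot: [0.701, 0.093, -0.701, 0.094]
ft_force: [-1.1, 0.3, 0.8]
width: -0.002
t 5.08 tcp [ 0.4773 -0.212   0.0628] case [-0.0477 -0.0972  0.0628] F case [-0.9798  0.5848  0.8177] w -0.00 q [-0.5266  0.1222  1.6758 -0.0001  1.3431  0.7792]
tool axes in case (cols)
 [[ 0.0003 -0.0143 -0.9999]
 [-0.0004 -0.9999  0.0143]
 [-1.      0.0004 -0.0003]]
```

View pics/wrist6.png

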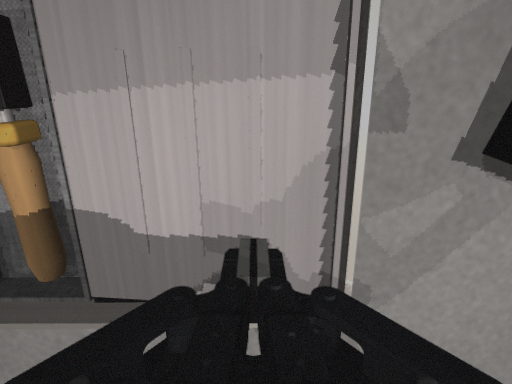

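Nearly flat, with the free edge at about column 345. I'll press the rest slowly and watch the force.

```bash
python3 -m handwheel '{"fingers":[1,1,1,1,1],"xyz":[[0.0025,0,0],[0.0025,0,0],[0.002,0,0],[0.0015,0,0],[0.001,0,0]],"dr":[[0,0,0],[0,0,0],[0,0,0],[0,0,0],[0,0,0]]}'
python3 -m handwheel '{"fingers":[1,1,1,1,1],"xyz":[[0.0005,0,0],[0.0005,0,0],[0.0005,0,0],[0.0005,0,0],[0,0,0]],"dr":[[0,0,0],[0,0,0],[0,0,0],[0,0,0],[0,0,0]]}'
```

```text
t: 5.55
ee_pos: [0.4771, -0.212, 0.0531]
tool_rot: [0.701, 0.093, -0.701, 0.093]
ft_force: [0.7, 0.7, 1.4]
width: -0.002
t: 5.97
ee_pos: [0.4772, -0.2121, 0.0528]
tool_rot: [0.701, 0.093, -0.701, 0.094]
ft_force: [-2.2, 1.9, 7.8]
width: 0.005
```

At z = 52.8 mm there is an 8 N reaction, so the flap is bottomed. I'll lift off and check.

```bash
python3 -m handwheel '{"fingers":[1,1,1,1,1],"xyz":[[-0.005,-0.0005,0],[-0.02,0,0],[-0.04,0,0],[-0.04,0,0],[-0.04,0,0]],"dr":[[0,0,0],[0,0,0],[0,0,0],[0,0,0],[0,0,0]]}'
python3 -m handwheel '{"fingers":[1,1,1,1,1],"xyz":[[-0.035,-0.01,0],[-0.035,-0.01,0],[-0.035,-0.01,0],[-0.03,0,0],[0,0,0]],"dr":[[0,0,0],[0,0,0],[0,0,0],[0,0,0],[0,0,0]]}'
python3 - <<'E'
from h import *
report()
for n in ["scene","wrist"]:
    cv2.imwrite(f"pics/{n}7.png",bot.camera(n)[:,:,::-1])
a=cv2.imread("pics/scene7.png")[150:310,160:300]
cv2.imwrite("pics/scene7z.png",cv2.resize(a,None,fx=3.7,fy=3.7,interpolation=cv2.INTER_CUBIC))
for th in (0,.05,.1,.2):
  for r,zz in((.136,.009),(0,.003)):
    q=[-.08,-.0045-r*np.cos(th)+zz*np.sin(th),.05+r*np.sin(th)+zz*np.cos(th)]
    print(th,r,proj("wrist",c2w(q)))
print([proj("wrist",c2w([x,y,.062])) for x in(-.095,.095) for y in(.15,-.15)])
E
```

```text
t: 6.38
ee_pos: [0.4764, -0.2111, 0.1972]
tool_rot: [-0.7, -0.094, 0.701, -0.093]
ft_force: [2.6, -1.1, -0.1]
width: -0.004
t: 6.8
ee_pos: [0.4708, -0.1829, 0.3396]
tool_rot: [0.705, 0.091, -0.697, 0.097]
ft_force: [0.4, 0.6, 1.0]
width: -0.002
t 6.80 tcp [ 0.4708 -0.1829  0.3396] case [-0.0459 -0.0674  0.3396] F case [0.58   0.4436 1.0412] w -0.00 q [-0.483  -0.0195  1.2679  0.      1.8787  0.8222]
tool axes in case (cols)
 [[ 0.0105 -0.0137 -0.9999]
 [-0.01   -0.9999  0.0136]
 [-0.9999  0.0099 -0.0107]]
0 0.136 (np.float64(305.7107752653925), np.float64(176.0898682143863))
0 0 (np.float64(208.09077223103438), np.float64(176.35568407979846))
0.05 0.136 (np.float64(306.07122996338313), np.float64(177.36799951248284))
0.05 0 (np.float64(207.98438865142182), np.float64(176.3565205259368))
0.1 0.136 (np.float64(306.18613082873117), np.float64(178.68131509162427))
0.1 0 (np.float64(207.87899426720335), np.float64(176.35598491187733))
0.2 0.136 (np.float64(305.63220862785465), np.float64(181.40457216508932))
0.2 0 (np.float64(207.6722436595102), np.float64(176.3508069471676))
[(np.float64(97.3315192794052), np.float64(190.0153096416331)), (np.float64(312.4833517519618), np.float64(186.99363385126998)), (np.float64(71.788838684576), np.float64(40.577615437063145)), (np.float64(319.33605045983927), np.float64(36.31914199121087))]
```

View pics/scene7z.png

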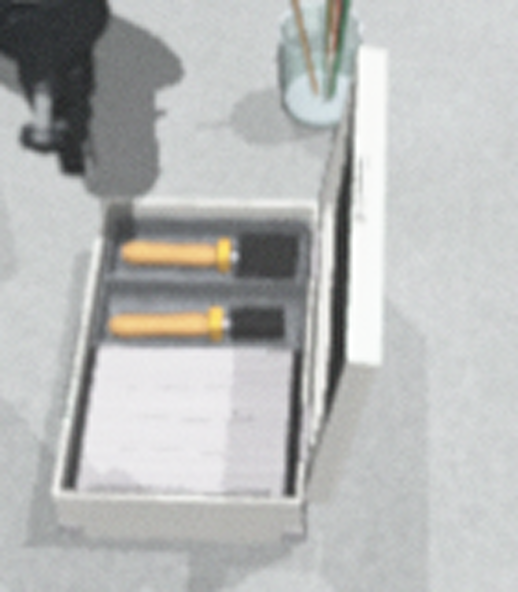

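View pics/wrist7.png

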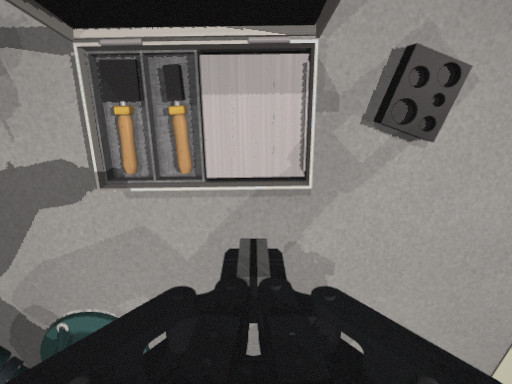

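The flap lies flat inside the rim with its free edge next to the right wall, and the tools, jar and mould are undisturbed. Next I'll go over the lid to its rear side.

```bash
python3 -m handwheel '{"fingers":[1,1,1,1,1],"xyz":[[0,-0.005,-0.034],[0,-0.005,-0.034],[0,-0.005,-0.034],[0,-0.005,-0.034],[0,-0.005,-0.034]],"dr":[[0,0,0],[0,0,0],[0,0,0],[0,0,0],[0,0,0]]}'
python3 -m handwheel '{"fingers":[1,1,1,1,1],"xyz":[[0,-0.004,-0.03],[0,-0.004,-0.03],[0,-0.004,-0.02],[0,0,0],[0,0,0]],"dr":[[0,0,0],[0,0,0],[0,0,0],[0,0,0],[0,0,0]]}'
python3 - <<'E'
from h import *
report()
for n in ["scene","wrist"]:
    cv2.imwrite(f"pics/{n}8.png",bot.camera(n)[:,:,::-1])
E
```

```text
t: 7.32
ee_pos: [0.6275, -0.1133, 0.3281]
tool_rot: [-0.699, -0.094, 0.703, -0.093]
ft_force: [0.6, -0.2, 0.2]
width: 0.0
t: 7.73
ee_pos: [0.7011, -0.081, 0.3266]
tool_rot: [-0.698, -0.094, 0.703, -0.093]
ft_force: [-0.1, 0.0, -0.7]
width: 0.004
t 7.73 tcp [ 0.7011 -0.081   0.3266] case [ 0.2036 -0.0329  0.3266] F case [-0.0994  0.0435 -0.6833] w 0.00 q [-0.1952  0.4761  0.699  -0.0004  1.9736  1.1097]
tool axes in case (cols)
 [[-0.0064 -0.0135 -0.9999]
 [ 0.0029 -0.9999  0.0135]
 [-1.     -0.0028  0.0065]]
```

View pics/scene8.png

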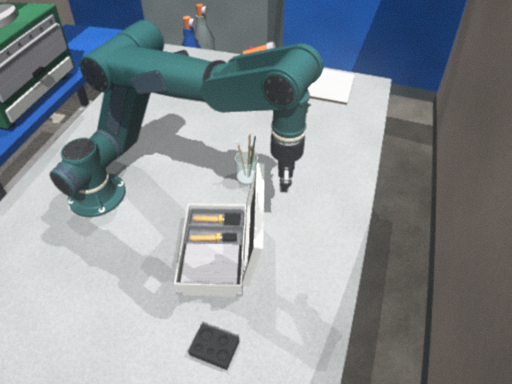

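View pics/wrist8.png

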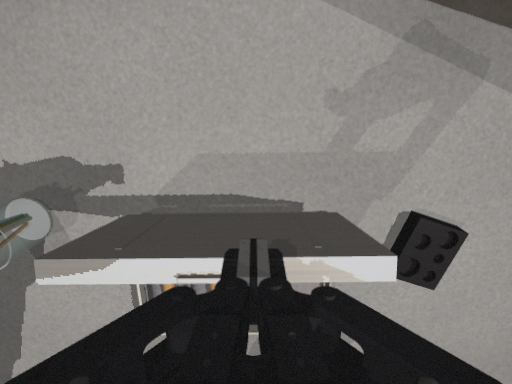

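Run:
```python
from h import *
for u,v in ((320,258),(90,260),(320,281),(90,281)):
    print(u,v,w2c(onz("wrist",u,v,.25)))
p=w2c(onz("wrist",320,258,.249)); 
for a in (1.62,1.66,1.7,1.74,1.78,1.85): print(a,.095-.19*np.cos(a)+.022*np.sin(a),.0625+.19*np.sin(a)+.022*np.cos(a), "inner",.095-.19*np.cos(a),.0625+.19*np.sin(a))
for x in (.203,): 
  for z in (.2275,.25,.3266): print(proj("wrist",c2w([x,-.033,z])))
r=.165;w=.011
p=None
for th in list(np.arange(1.7,0,-.1))+[0]:
    q=np.array([.095-r*np.cos(th)+.022*np.sin(th)+w,.0625+r*np.sin(th)+.022*np.cos(th)])
    print(round(th,3),q*1000, None if p is None else (q-p)*1000); p=q
```

```text
320 258 [ 0.1519 -0.0872  0.25  ]
90 260 [0.1525 0.0997 0.25  ]
320 281 [ 0.1302 -0.0884  0.25  ]
90 281 [0.1326 0.1033 0.25  ]
1.62 0.12631830052004395 0.2511880071772878 inner 0.10434492616369241 0.25227005125939955
1.66 0.13383875699609102 0.24978467891153988 inner 0.1119262292179272 0.251744558084142
1.7 0.141297079746104 0.2480817351114675 inner 0.11948045391614968 0.25091631398596903
1.74 0.14868133704470682 0.24608190012387546 inner 0.12699551511032464 0.24978664397875516
1.78 0.1559797156554459 0.24378837325813524 inner 0.13445939030566892 0.24835735529352848
1.85 0.16851020136211406 0.2390793031351677 inner 0.14736214689665747 0.24514228856530698
(np.float64(252.08080328240683), np.float64(190.2289563633917))
(np.float64(251.97196868201613), np.float64(199.26634047035995))
(np.float64(251.38865587721355), np.float64(247.73249979152286))
1.7 [149.076  223.2901] None
1.6 [132.8085 226.7873] [-16.2674   3.4971]
1.5 [116.2733 228.6429] [-16.5353   1.8556]
1.4 [ 99.6353 228.8385] [-16.6379   0.1956]
1.3 [ 83.061  227.3721] [-16.5743  -1.4664]
1.2 [ 66.7158 224.2583] [-16.3451  -3.1138]
1.1 [ 50.7632 219.5283] [-15.9526  -4.73  ]
1.0 [ 35.3625 213.2294] [-15.4007  -6.299 ]
0.9 [ 20.6675 205.4244] [-14.6949  -7.805 ]
0.8 [  6.8252 196.1913] [-13.8423  -9.2331]
0.7 [ -6.0262 185.6224] [-12.8514 -10.5689]
0.6 [-17.7582 173.8234] [-11.7321 -11.7991]
0.5 [-28.2538 160.912 ] [-10.4955 -12.9114]
0.4 [-37.4079 147.0174] [ -9.1541 -13.8947]
0.3 [-45.1291 132.2782] [ -7.7212 -14.7391]
0.2 [-51.3403 116.8419] [ -6.2112 -15.4363]
0.1 [-55.9794 100.8626] [ -4.6391 -15.9793]
0 [-59.   84.5] [ -3.0206 -16.3626]
```

The lid's outer free edge is at case x ≈ 0.151 m, so its angle is about 1.75 rad. The fingers will descend 40 mm behind it.

```bash
python3 -m handwheel '{"fingers":[1,1,1,1,1],"xyz":[[0.025,0,0],[0.025,0,0],[0.025,0,0],[0.022,0,0],[0,0,0]],"dr":[[0,0,0],[0,0,0],[0,0,0],[0,0,0],[0,0,0]]}'
python3 -m handwheel '{"fingers":[1,1,1,1,1],"xyz":[[0,0,0.007],[0,0,0.007],[0,0,0.007],[0,0,0.006],[0,0,0.006]],"dr":[[0,0,0],[0,0,0],[0,0,0],[0,0,0],[0,0,0]]}'
python3 - <<'E'
from h import *
report()
for n in ["scene","wrist"]:
    cv2.imwrite(f"pics/{n}9.png",bot.camera(n)[:,:,::-1])
E
```

```text
t: 8.25
ee_pos: [0.6972, -0.082, 0.2281]
tool_rot: [-0.697, -0.094, 0.705, -0.092]
ft_force: [-0.2, -0.1, -1.8]
width: 0.004
t: 8.67
ee_pos: [0.6686, -0.0906, 0.2367]
tool_rot: [0.702, 0.093, -0.7, 0.094]
ft_force: [-0.0, 0.1, -0.3]
width: 0.003
t 8.67 tcp [ 0.6686 -0.0906  0.2367] case [ 0.1697 -0.0331  0.2367] F case [-0.0006  0.0884 -0.2707] w 0.00 q [-0.2186  0.3676  1.0241 -0.0002  1.7461  1.0877]
tool axes in case (cols)
 [[ 0.0032 -0.0148 -0.9999]
 [-0.002  -0.9999  0.0148]
 [-1.      0.0019 -0.0033]]
```

View pics/scene9.png

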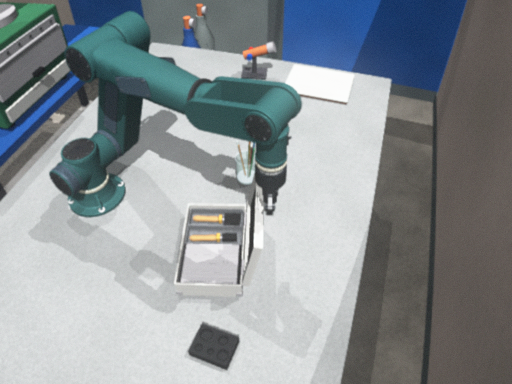

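View pics/wrist9.png

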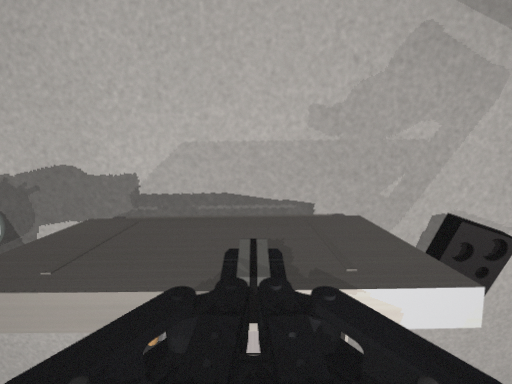

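```bash
python3 -m handwheel '{"fingers":[1,1,1,1,1],"xyz":[[0.004,0,0],[0.004,0,0],[0,0,0.004],[0,0,0.005],[0,0,0.005]],"dr":[[0,0,0],[0,0,0],[0,0,0],[0,0,0],[0,0,0]]}'
python3 - <<'E'
from h import *
report()
E
```

```text
t: 9.18
ee_pos: [0.6562, -0.0933, 0.2263]
tool_rot: [0.702, 0.094, -0.7, 0.094]
ft_force: [3.4, 2.2, 2.5]
width: 0.003
t 9.18 tcp [ 0.6562 -0.0933  0.2263] case [ 0.1571 -0.0323  0.2263] F case [3.9233 1.1999 2.4666] w 0.00 q [-0.2273  0.3413  1.0789  0.0012  1.7189  1.078 ]
tool axes in case (cols)
 [[ 0.0027 -0.0136 -0.9999]
 [-0.0001 -0.9999  0.0136]
 [-1.      0.0001 -0.0027]]
```

```bash
python3 -m handwheel '{"fingers":[1,1,1,1,1],"xyz":[[0,0,0.007],[0,0,0.008],[0,0,0.008],[0,0,0.008],[0,0,0.008]],"dr":[[0,0,0],[0,0,0],[0,0,0],[0,0,0],[0,0,0]]}'
python3 - <<'E'
from h import *
report()
for n in ["scene","wrist"]:
    cv2.imwrite(f"pics/{n}10.png",bot.camera(n)[:,:,::-1])
E
```

```text
t: 9.6
ee_pos: [0.6173, -0.1043, 0.2271]
tool_rot: [0.702, 0.093, -0.7, 0.094]
ft_force: [4.2, 0.2, 3.7]
width: -0.003
t 9.60 tcp [ 0.6173 -0.1043  0.2271] case [ 0.1166 -0.0322  0.2271] F case [ 4.0931 -0.9988  3.7241] w -0.00 q [-0.2579  0.2572  1.1834 -0.0001  1.6991  1.0482]
tool axes in case (cols)
 [[ 0.0016 -0.0146 -0.9999]
 [-0.0011 -0.9999  0.0146]
 [-1.      0.0011 -0.0016]]
```

View pics/wrist10.png

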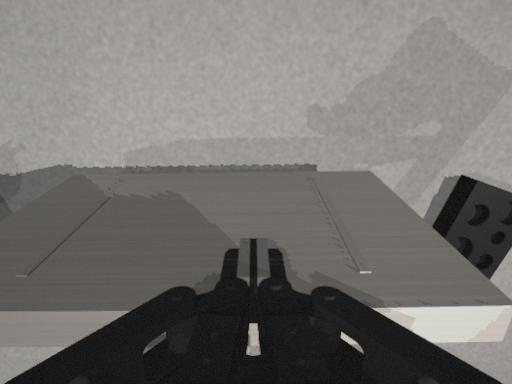

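```bash
python3 -m handwheel '{"fingers":[1,1,1,1,1],"xyz":[[0,0,0.008],[0,0,0.0085],[0,0,0.0085],[0.001,0,0.0085],[0.001,0,0.0085]],"dr":[[0,0,0],[0,0,0],[0,0,0],[0,0,0],[0,0,0]]}'
python3 -m handwheel '{"fingers":[1,1,1,1,1],"xyz":[[0.0015,0,0.0085],[0.002,0,0.008],[0.002,0,0.008],[0.0025,0,0.008],[0.003,0,0.008]],"dr":[[0,0,0],[0,0,0],[0,0,0],[0,0,0],[0,0,0]]}'
python3 - <<'E'
from h import *
report()
cv2.imwrite(f"pics/wrist11.png",bot.camera("wrist")[:,:,::-1])
E
```

```text
t: 10.12
ee_pos: [0.5761, -0.1153, 0.2233]
tool_rot: [-0.7, -0.093, 0.701, -0.093]
ft_force: [2.6, -0.3, -0.4]
width: 0.001
t: 10.53
ee_pos: [0.5373, -0.1256, 0.2132]
tool_rot: [0.701, 0.093, -0.701, 0.093]
ft_force: [1.9, 0.4, -0.6]
width: 0.001
t 10.53 tcp [ 0.5373 -0.1256  0.2132] case [ 0.0338 -0.0306  0.2132] F case [ 1.9785 -0.15   -0.6215] w 0.00 q [-0.3325  0.0953  1.3977  0.0002  1.6486  0.9734]
tool axes in case (cols)
 [[ 0.0001 -0.0144 -0.9999]
 [ 0.0002 -0.9999  0.0144]
 [-1.     -0.0002 -0.0001]]
```

View pics/wrist11.png

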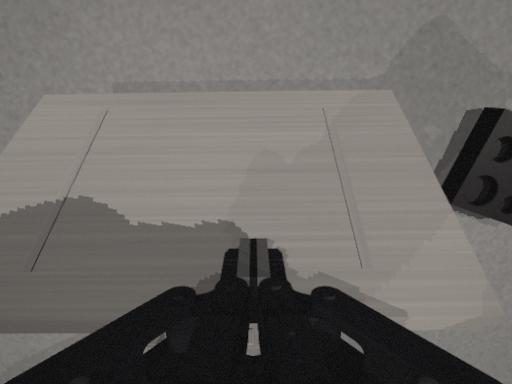

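The lid is following (about 1.0 rad). I'll continue on the arc.

```bash
python3 -m handwheel '{"fingers":[1,1,1,1,1],"xyz":[[0.004,0,0.0075],[0.004,0,0.007],[0.0045,0,0.007],[0.005,0,0.007],[0.005,0,0.0065]],"dr":[[0,0,0],[0,0,0],[0,0,0],[0,0,0],[0,0,0]]}'
python3 - <<'E'
from h import *
report()
E
python3 -m handwheel '{"fingers":[1,1,1,1,1],"xyz":[[0.0055,0,0.0065],[0.006,0,0.006],[0.006,0,0.006],[0.0065,0,0.0055],[0.0065,0,0.005]],"dr":[[0,0,0],[0,0,0],[0,0,0],[0,0,0],[0,0,0]]}'
python3 - <<'E'
from h import *
report()
E
```

```text
t: 11.0
ee_pos: [0.5034, -0.1352, 0.1907]
tool_rot: [-0.701, -0.093, 0.701, -0.094]
ft_force: [0.8, 0.2, 2.6]
width: -0.004
t 11.00 tcp [ 0.5034 -0.1352  0.1907] case [-0.0013 -0.0305  0.1907] F case [0.8323 0.0168 2.6203] w -0.00 q [-0.3706  0.0348  1.5064 -0.0009  1.6003  0.9356]
tool axes in case (cols)
 [[-0.0004 -0.0147 -0.9999]
 [-0.0008 -0.9999  0.0147]
 [-1.      0.0008  0.0004]]
t: 11.42
ee_pos: [0.4757, -0.1427, 0.1594]
tool_rot: [-0.701, -0.093, 0.701, -0.093]
ft_force: [-0.2, -1.3, 1.8]
width: -0.001
t 11.42 tcp [ 0.4757 -0.1427  0.1594] case [-0.0301 -0.0301  0.1594] F case [-0.5883 -1.1689  1.7765] w -0.00 q [-0.4053 -0.0061  1.6103 -0.0006  1.5375  0.9009]
tool axes in case (cols)
 [[-0.0005 -0.0146 -0.9999]
 [-0.0003 -0.9999  0.0146]
 [-1.      0.0003  0.0005]]
```

```bash
python3 -m handwheel '{"fingers":[1,1,1,1,1],"xyz":[[0.006,0,0.004],[0.006,0,0.004],[0.006,0,0.003],[0.006,0,0.003],[0.005,0,0.003]],"dr":[[0,0,0],[0,0,0],[0,0,0],[0,0,0],[0,0,0]]}'
python3 -m handwheel '{"fingers":[1,1,1,1,1],"xyz":[[0.005,0,0.002],[0.005,0,0.002],[0.004,0,0.002],[0.004,0,0.001],[0.003,0,0.001]],"dr":[[0,0,0],[0,0,0],[0,0,0],[0,0,0],[0,0,0]]}'
python3 - <<'E'
from h import *
report()
for n in ["scene","wrist"]:
    cv2.imwrite(f"pics/{n}12.png",bot.camera(n)[:,:,::-1])
E
```

```text
t: 11.83
ee_pos: [0.4597, -0.1466, 0.1304]
tool_rot: [-0.701, -0.094, 0.701, -0.093]
ft_force: [0.2, -0.0, 1.1]
width: 0.003
t: 12.25
ee_pos: [0.4519, -0.1487, 0.1097]
tool_rot: [-0.701, -0.094, 0.701, -0.093]
ft_force: [0.8, -0.4, 0.8]
width: 0.006
t 12.25 tcp [ 0.4519 -0.1487  0.1097] case [-0.0546 -0.0293  0.1097] F case [ 0.6683 -0.6153  0.7666] w 0.01 q [-0.4372 -0.0203  1.7259  0.0001  1.4366  0.8687]
tool axes in case (cols)
 [[-0.0004 -0.0144 -0.9999]
 [ 0.0005 -0.9999  0.0144]
 [-1.     -0.0004  0.0004]]
```

View pics/scene12.png

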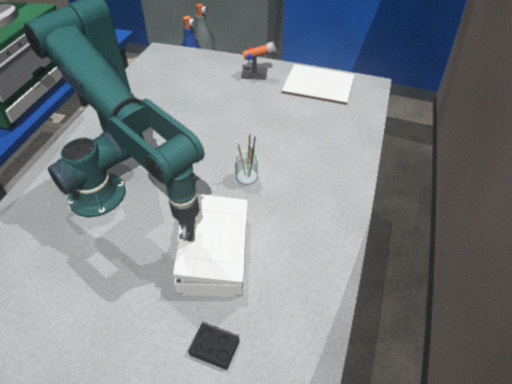

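View pics/wrist12.png

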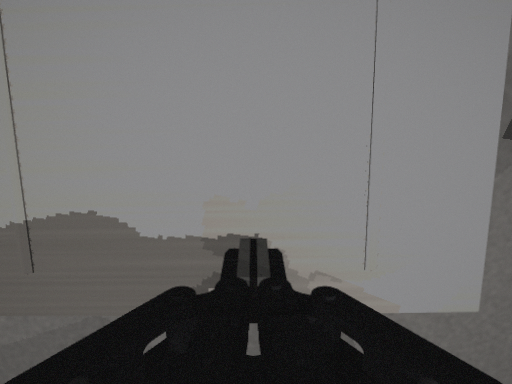

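The lid is nearly down (about 0.15 rad) with the fingertip near its free edge. I'll ease it down at about 25 mm/s, then slower.

```bash
python3 -m handwheel '{"fingers":[1,1,1,1,1],"xyz":[[0.0025,0,0.0005],[0.0025,0,0.0005],[0.002,0,0.0005],[0.002,0,0.0005],[0.002,0,0]],"dr":[[0,0,0],[0,0,0],[0,0,0],[0,0,0],[0,0,0]]}'
python3 -m handwheel '{"fingers":[1,1,1,1,1],"xyz":[[0.0015,0,0],[0.0015,0,0],[0.0015,0,0],[0.001,0,0],[0.001,0,0]],"dr":[[0,0,0],[0,0,0],[0,0,0],[0,0,0],[0,0,0]]}'
python3 -m handwheel '{"fingers":[1,1,1,1,1],"xyz":[[0.001,0,0],[0.001,0,0],[0.001,0,0],[0.001,0,0],[0.001,0,0]],"dr":[[0,0,0],[0,0,0],[0,0,0],[0,0,0],[0,0,0]]}'
```

```text
t: 12.77
ee_pos: [0.4501, -0.1494, 0.0991]
tool_rot: [-0.701, -0.093, 0.701, -0.093]
ft_force: [-1.7, 0.5, 1.6]
width: 0.002
t: 13.18
ee_pos: [0.4503, -0.1494, 0.0927]
tool_rot: [-0.701, -0.093, 0.701, -0.093]
ft_force: [-1.4, 0.2, 1.7]
width: -0.002
t: 13.6
ee_pos: [0.4503, -0.1494, 0.0877]
tool_rot: [0.701, 0.093, -0.701, 0.093]
ft_force: [-0.5, -0.6, 0.1]
width: 0.003
```

```bash
python3 -m handwheel '{"fingers":[1,1,1,1,1],"xyz":[[0.0008,0,0],[0.0008,0,0],[0.0006,0,0],[0.0006,0,0],[0.0006,0,0]],"dr":[[0,0,0],[0,0,0],[0,0,0],[0,0,0],[0,0,0]]}'
python3 -m handwheel '{"fingers":[1,1,1,1,1],"xyz":[[0.0005,0,0],[0.0005,0,0],[0.0005,0,0],[0.0005,0,0],[0,0,0]],"dr":[[0,0,0],[0,0,0],[0,0,0],[0,0,0],[0,0,0]]}'
```

```text
t: 14.02
ee_pos: [0.4503, -0.1494, 0.0845]
tool_rot: [-0.701, -0.093, 0.701, -0.093]
ft_force: [-2.7, -0.2, 5.1]
width: -0.002
t: 14.43
ee_pos: [0.4503, -0.1494, 0.0844]
tool_rot: [0.701, 0.093, -0.701, 0.094]
ft_force: [-4.6, 1.1, 11.2]
width: -0.002
```

Solid stop at z = 84.4 mm, against 84.5 mm for shut. One slightly firmer press, then lift straight off and retreat.

```bash
python3 -m handwheel '{"fingers":[1,1,1,1,1],"xyz":[[0.0005,0,0],[0.0005,0,0],[0,0,0],[0,0,0],[0,0,0]],"dr":[[0,0,0],[0,0,0],[0,0,0],[0,0,0],[0,0,0]]}'
python3 -m handwheel '{"fingers":[1,1,1,1,1],"xyz":[[-0.003,0,0],[-0.005,0,0],[-0.02,0,0],[-0.04,0,0],[-0.04,0,0]],"dr":[[0,0,0],[0,0,0],[0,0,0],[0,0,0],[0,0,0]]}'
python3 -m handwheel '{"fingers":[1,1,1,1,1],"xyz":[[-0.035,0,0.01],[-0.035,0,0.01],[-0.03,0,0.02],[0,0,0.03],[0,0,0]],"dr":[[0,0,0],[0,0,0],[0,0,0],[0,0,0],[0,0,0]]}'
python3 -m handwheel '{"fingers":[1,1,1,1,1],"xyz":[[0,0,0.01],[0,0,0],[0,0,0],[0,0,0],[0,0,0]],"dr":[[0,0,0],[0,0,0],[0,0,0],[0,0,0],[0,0,0]]}'
python3 - <<'E'
from h import *
report()
for n in ["scene","wrist","top"]:
    cv2.imwrite(f"pics/{n}13.png",bot.camera(n)[:,:,::-1])
a=cv2.imread("pics/scene13.png")[150:370,160:300]
cv2.imwrite("pics/scene13z.png",cv2.resize(a,None,fx=2.7,fy=2.7,interpolation=cv2.INTER_CUBIC))
for n in ["scene","wrist"]:
  for a in (0,.03,.06):
    print(n,a,[np.round(proj(n,c2w([.095-.19*np.cos(a)+.022*np.sin(a),y,.0625+.19*np.sin(a)+.022*np.cos(a)])),1) for y in(.15,-.15)])
E
```

```text
t: 14.85
ee_pos: [0.4504, -0.1494, 0.0844]
tool_rot: [0.701, 0.093, -0.701, 0.094]
ft_force: [-7.3, 2.5, 15.8]
width: -0.003
t: 15.27
ee_pos: [0.4491, -0.1486, 0.1884]
tool_rot: [-0.699, -0.094, 0.702, -0.092]
ft_force: [0.9, -0.4, 0.5]
width: 0.003
t: 15.68
ee_pos: [0.381, -0.1688, 0.2926]
tool_rot: [0.702, 0.091, -0.7, 0.094]
ft_force: [0.5, -0.3, 0.7]
width: -0.003
t: 16.1
ee_pos: [0.3734, -0.17, 0.2885]
tool_rot: [-0.7, -0.094, 0.701, -0.093]
ft_force: [0.2, 1.0, -0.5]
width: 0.003
t 16.10 tcp [ 0.3734 -0.17    0.2885] case [-0.1359 -0.0282  0.2885] F case [ 0.504   0.8608 -0.5345] w 0.00 q [-0.5659 -0.23    1.5559  0.0002  1.8175  0.7395]
tool axes in case (cols)
 [[-0.001  -0.0137 -0.9999]
 [ 0.0014 -0.9999  0.0137]
 [-1.     -0.0014  0.001 ]]
scene 0 [array([186.7, 198.3]), array([172.3, 279. ])]
scene 0.03 [array([186.7, 197.1]), array([172.3, 277.9])]
scene 0.06 [array([186.8, 196. ]), array([172.3, 276.8])]
wrist 0 [array([ 91.1, 129.7]), array([363.2, 125.9])]
wrist 0.03 [array([ 88.4, 129.7]), array([365. , 125.8])]
wrist 0.06 [array([ 85.6, 129.4]), array([366.9, 125.5])]
```

View pics/scene13z.png

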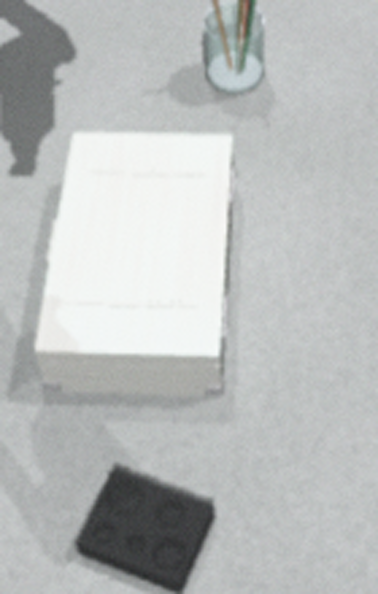

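View pics/wrist13.png

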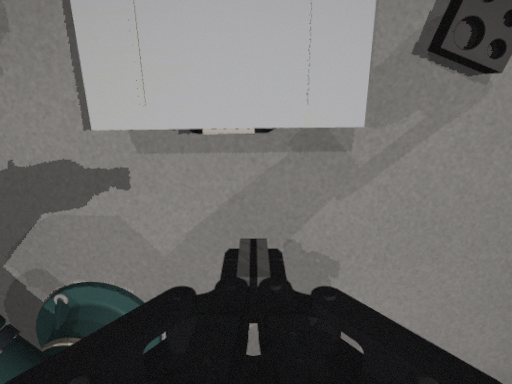

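View pics/top13.png

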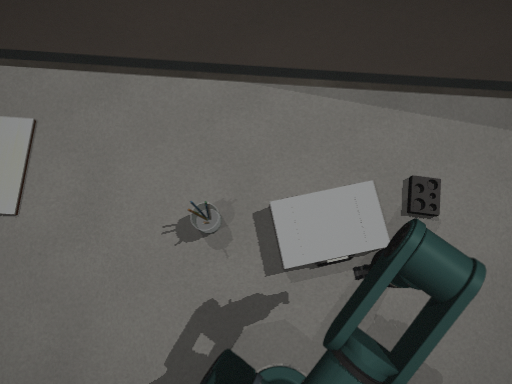

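The lid is shut: its front corners in the wrist view at (91,130) and (364,127) match the prediction for angle 0, (91.1,129.7) and (363.2,125.9). The jar and mould are unmoved and the arm is clear, 0.2 m above the lid. Handing in.

Run:
```python
from rig import bot
print(bot.state()['t'], bot.job_done())
```

```text
the job is handed in; nothing more can be done
16.25 None
```

The bead case is closed and the job is handed in at 16.25 s; no verdict was reported.

- **Flap:** I pushed it over along its arc with the closed fingertips. It stopped with the fingertips at 52.8 mm (expected 53 mm) under about 8 N. A picture afterwards showed it flat inside the rim. That view alone could not have ruled out a few hundredths of a radian, so the contact height is the firmer evidence.
- **Lid:** I pushed it from behind and eased it down over the last 60 mm, slowing to about 6–10 mm/s. It stopped with the fingertips at 84.4 mm (expected 84.5 mm) under 11 N, then 16 N on a last, firmer press. Its front corners in the scene and wrist pictures match a shut lid within about 1 pixel.
- **Bystanders:** In the last pictures the jar and mould look unmoved. The tools were undisturbed in the last picture before the lid closed; they can't be seen now.
- **Robot:** It finished clear, about 0.2 m above the lid level and in front of the case. The highest force I read was about 18 N. None of my checks failed or disagreed.

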